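# Tuck a flashing strip under a lapped shingle and hold it flat

### The arm

A 6-joint arm with a two-finger parallel gripper is mounted at the origin on a cart in front of the work surface, level with it; the furniture and walls round the work are solid. World frame = base frame: x ahead of the robot, y to its left, z up, the work surface at z = 0. Lengths are in m, angles in rad, forces in N, time in s.
With the tool pointing down it reaches from about 0.35 to 0.85 m from the base axis. Payload 8.1 kg.
Tool frame: the origin (TCP) lies between the finger pads; the fingertips stand 14 mm ahead of it and the grasp point (between the pads) lies 5 mm behind it (robot.tip_reach is the z of the fingertips in the tool frame, in m); z points along the fingers, y is the line along which they close (so a half turn about z gives the same grasp; the last joint's range is limited). The gripper opens to 93 mm and grips with 3 to 60 N. Pads are 15 mm wide; open, the fingers measure 128 mm over their backs; the gripper's body (75 mm by 188 mm) begins 65 mm behind the grasp point.
Start: joints at [1.072, 0.13, 1.488, -0, 1.523, -0.085], TCP at [0.241, 0.549, 0.233] pointing down, gripper open.
Joint ranges: [-2.96, 2.96], [-0.89, 2.26], [0.02, 2.5], [-1.34, 4.48], [0, 2.73], [-2.66, 2.66]. Speed limits (rad/s): [2.39, 2.39, 2.79, 3.14, 3.14, 3.14].

### API

Orientations are given as a rotation vector (axis times angle).
In Python, from plant import robot gives the robot as it stands. The module is installed in compiled form; this text tells all that it offers.
- The arm moves only by the shell command python3 -m handwheel 'ROWS' [FORCE]. ROWS is JSON, a list of rows, each a list of 7 numbers: the closure, from -1 (fully open) to 1 (shut), then the shift along the tool's x, y, z each as a share of 100 cm, from -1 to 1, then the turn, a rotation vector about the tool's x, y, z each as a share of 180 degrees, from -1 to 1. In form: [[grip, tx, ty, tz, rx, ry, rz], ...]. A call has 1 to 20 rows; each row is the pose to reach, as a shift and turn from the pose commanded when the call began, along the tool's axes at that moment, turning the shorter way round; what a row does not reach only later rows make up. A row lasts 1/8 s, in which the tool goes at most 62.5 mm and 10.7 degrees, less where a joint would pass 70% of its speed; a pose out of reach is approached as far as the arm can. A call with a number of a shift or a turn outside -1 to 1 is refused whole. A call with a gripper value outside its range is refused whole. The fingers move at their own pace and stop on an object; FORCE is the grip in N (left out, the last holds). Time passes only in rows, so rows that repeat a pose let the fingers close. It gives the time, the measured TCP pose, the force, the opening and the grip force at its end, in the units of the state.
- robot.read_state(): the state, without advancing time (a new reading comes with each control period).
- robot.read_camera(name): name is "side" or "top" or "wrist"; returns a dict with "frame" (384x512x3 uint8, red, green, blue), "fx", "fy", "cx", "cy" (pixels), "k1" (the pictures are not rectified: a ray, as slopes to the right and down, at radius r is drawn at 1 + k1 r^2 times it, then the intrinsics apply), "rvec" (rotation vector, rad) and "tvec" (3), from world to camera coordinates, as OpenCV has them; the wrist camera has in their place "T_tool_cam" (4x4, takes a point from camera to tool coordinates, whose origin is the TCP and whose axes are the flange's). Camera axes: x right, y down, z forward; pixel columns grow to the right and rows downward; lengths in m; the calibration is good to about 2 mm. A picture is of the moment at which its call begins: read the wrist's pose just before it. There is no depth.
- robot.close_job(): hands the job in; it is judged then, once.
Trained networks look in a picture, given as the dict that the camera call returned (one of the last four; its "shot" number tells which), for a name from the list of things; names that differ only in an ending like _2 or _b are one class to them, and where a whole thing is asked for, a point or a joint stands for the part that bears it (a point fixed in the world has none). Each returns a list of dicts, best first, with "conf" (0 to 1); they miss things now and then, are a little off and sometimes report something else, mostly with a low value. They report only what shows in the picture. A call takes as long as a camera call. They do not tell look-alikes from the thing itself.
- robot.regions_of(picture, name): "mask" (384x512 bool, what is visible of it) and "rect" ([left, top, right, bottom] in pixels, round what is visible of it).
The state is a dict: "t": time; "q": joint angles; "dq": joint speeds; "joint_torque": joint torques, N m; "tool_pos": TCP position; "orientation": TCP orientation; "force": force on the tool from outside, world axes, zero at the start; "wrist_torque": the same for the moment, N m; "opening": finger opening in m; "gripper_force": force on a finger pad.
Only numpy, scipy, OpenCV 4.12 (cv2) and the standard library are available. Lean on these libraries where they do the work, as an engineer would, in place of code of your own. Each camera call takes 0.05 s, during which the arm holds its last target. There are 200 camera calls.

### The job

On the roof sample board, press the thumb paddle of the hold-down lever right down so that its foot swings up clear of the board. Then take the metal flashing strip by its upright rib and slide its thin edge squarely, and centred, about 30 mm under the overhanging middle shingle without lifting the shingle. Finish while still gripping the rib and pressing the strip flat on the board with about 10 N, ready for nailing (do not let go), leaving the lever up and the other things on the table alone.

Things in the scene. Friction and masses are not known exactly. Their poses are not given: they have to be found in the camera images.
- roof_board: Fixed plywood board lying flat on the table, 240 (x) x 250 (y) x 18 mm; origin at the centre of its underside, x points up the roof (towards the shingles), y across to the left, z up. At the far end a batten 8 mm high starts 56 mm in x from the origin and carries one long middle shingle and three short nailed ones whose near edges lie at x = 49 mm (tops 16 mm above the board). The hold-down lever's head (50 x 42 mm, 52 mm high) stands on the board at x = -50, y = +100 mm.
- lap_mouth (a point): Point on the board's top (18 mm above the table) straight below the middle of the middle shingle's near (butt) edge; at x = +5, y = -30 mm of the board, with the board's axes. The opening here is 8 mm high, 98 mm wide and 51 mm deep in +x, up to the batten.
- shingle (a joint): Lift of the middle shingle (wood, 98 mm wide, 110 mm long, 8 mm thick, 80 g) about its nailed far end, rad: 0 lying on the batten with its underside 8 mm above the board, grows as its butt edge rises (0.045 rad is 5 mm). It is loose: a light push from below lifts it, gravity drops it.
- hold_down (a joint): Rocker lever of the hold-down, rad: near 0 foot down on the board in front of the lap, where the strip has to go; grows as the paddle is pushed down and the foot rises; stop at 1.25 (fully up). It stays where it is left by friction; about 2 N on the paddle moves it.
- hold_down_pivot (a point): Lever's pivot, 42 mm above the board's top, axis along the board's x; turned as the board. The foot arm reaches 115 mm to -y of it; the paddle lies to +y.
- paddle (a point): Middle of the paddle's upper face (28 mm along board x, 30 mm long), 60 mm from the pivot. Its arm (10 mm wide) rises 0.80 rad towards board +y at joint 0 and slopes 0.45 rad down at 1.25 (this point then 55 mm to +y of the pivot, 23 mm below it). From above the paddle spans 31 to 52 mm from the pivot at joint 0, 40 to 67 mm at 1.25: press straight down 43 mm out.
- flashing: Loose bare sheet-metal strip, about 120 g: flat plate 82 (x) x 90 (y) x 3 mm with an upright folded box rib along its near (-x) edge, 12 mm thick in x, 90 mm long in y, its top 40 mm above the underside; origin at the centre of the underside. Its +x edge is the thin leading edge. Starts flat on the table, rib towards the robot.
- flashing_edge (a point): Middle of the strip's leading edge at its underside, +41 mm in x from the strip's origin.
- flashing_rib (a point): Middle of the top of the rib, -35 mm in x and 40 mm up from the strip's origin.
- wax_tin: Bystander: low round tin, 87 mm across, 30 mm high.
- masking_tape: Bystander: tape roll, 105 mm across, 25 mm high.
- wood_wedge: Bystander: beech wedge, 32 x 110 x 22 mm.
- offcut_1: Bystander: small white offcut, 18 x 30 x 9 mm.
Mind the look-alikes: they are no part of the job. There is more than one size of the flashing; the job needs the smaller.

How it is judged:
On the way, in this order (a step that is already met when the one before it is completed fails the run):
1. the hold-down's foot is raised (before the strip goes under the shingle) (value of joint hold_down above 1 rad), for 0.2 s.
2. the strip's edge is under the middle shingle, the shingle not lifted (x of flashing_edge in the frame of lap_mouth between 0.02 and 0.042 m and y of flashing_edge in the frame of lap_mouth between -0.012 and 0.012 m and angle between the x axis of flashing and the x axis of roof_board, either way round below 0.12 rad and z of flashing_edge in the frame of lap_mouth below 0.006 m and value of joint shingle below 0.045 rad), for 0.2 s.
At the end, for the whole second after the job is handed in: Leading edge 20 to 42 mm under the middle shingle, within 12 mm of its middle, 0.12 rad of square, flat (0.05 rad, edge within 3 mm of the board); fingers grip the rib (not just its top) and press strip on board with 4 to 40 N, at rest; shingle below 0.03 rad; hold-down lever above 1.0 rad (x of flashing_edge in the frame of lap_mouth between 0.02 and 0.042 m and y of flashing_edge in the frame of lap_mouth between -0.012 and 0.012 m and angle between the x axis of flashing and the x axis of roof_board, either way round below 0.12 rad and z of flashing_edge in the frame of lap_mouth below 0.003 m and angle between flashing's own z axis and vertical below 0.05 rad and contact force between flashing and roof_board between 4 and 40 N and contact force between the fingers and flashing above 3 N and z of the grasp point in the frame of flashing below 0.045 m and x of the grasp point in the frame of flashing below -0.015 m and value of joint shingle below 0.03 rad and value of joint hold_down above 1 rad and linear speed of flashing below 0.01 m/s); the arm keeps its last pose, push and grip.
It fails at once if the shingle is lifted (more than about 6 mm at its butt edge) (value of joint shingle above 0.055 rad).
It fails at once if the strip is rammed on the board (over 80 N) (contact force between flashing and roof_board above 80 N).
It fails at once if a bystander is disturbed (distance of any of wax_tin, masking_tape, wood_wedge, offcut_1 from where it was at the start of the episode above 0.03 m).
It also fails if it takes over 58 s, if anything falls off the work surface, if the arm or the gripper's body presses on something with over 40 N, if the wrist force passes 120 N, or if a joint passes its speed limit or range.

## Working session

There is one attempt and no reset: what is moved stays moved. The work goes in short steps, Python scripts to look and compute and a shell command to move; the robot and the scene stay as the last step left them, time stands still between calls to the robot, and variables do not carry over. Pictures are saved under pics/ and viewed, at most 10 in all, crops included, and the job is handed in when it is done.

```bash
mkdir -p pics
cat > h.py <<'E'
import numpy as np, cv2
from scipy.spatial.transform import Rotation as R
from plant import robot
def save(p,name): cv2.imwrite(f'pics/{name}.png', p['frame'][:,:,::-1])
def cam(p,st=None):
    if 'rvec' in p:
        Rm=R.from_rotvec(np.ravel(p['rvec'])).as_matrix(); return Rm,np.ravel(p['tvec'])
    T=np.eye(4);T[:3,:3]=R.from_rotvec(st['orientation']).as_matrix();T[:3,3]=st['tool_pos']
    W=np.linalg.inv(T@np.array(p['T_tool_cam'])); return W[:3,:3],W[:3,3]
def proj(p,X,st=None):
    Rm,t=cam(p,st); c=np.atleast_2d(X)@Rm.T+t; s=c[:,:2]/c[:,2:]
    s=s*(1+p['k1']*(s**2).sum(1,keepdims=True)); return s*[p['fx'],p['fy']]+[p['cx'],p['cy']]
def back(p,uv,z,st=None):
    Rm,t=cam(p,st); d=(np.atleast_2d(uv).astype(float)-[p['cx'],p['cy']])/[p['fx'],p['fy']]; s=d.copy()
    for _ in range(20): s=d/(1+p['k1']*(s**2).sum(1,keepdims=True))
    r=np.c_[s,np.ones(len(s))]@Rm; o=-Rm.T@t
    return o+r*((z-o[2])/r[:,2])[:,None]
E
python3 - <<'E'
from h import *
a=robot.read_camera('top'); b=robot.read_camera('side')
img=np.hstack([a['frame'],b['frame']]); save(a,'top0'); save(b,'side0')
for n,p in (('top',a),('side',b)):
  for k in ('roof_board','flashing','hold_down','shingle','wax_tin','masking_tape','wood_wedge','offcut_1'):
    for r in robot.regions_of(p,k): print(n,k,round(r['conf'],2),r['rect'],int(r['mask'].sum()))
s=robot.read_state();print(s['tool_pos'],s['orientation'],s['opening'])
E
```

```text
top roof_board 0.77 [160.5, 158.3, 240.3, 219.8] 3951
top flashing 0.94 [255.5, 190.5, 288.1, 231.1] 811
top flashing 0.79 [309.4, 200.2, 336.4, 224.2] 491
top hold_down 0.54 [162.2, 197.7, 211.1, 202.6] 178
top shingle 0.92 [200.0, 158.8, 225.1, 188.8] 675
top shingle 0.5 [162.7, 155.2, 241.9, 220.2] 3887
top wax_tin 0.73 [357.2, 205.3, 380.3, 230.0] 419
top masking_tape 0.55 [347.8, 179.9, 375.8, 206.7] 369
top wood_wedge 0.46 [124.3, 211.4, 157.8, 219.5] 173
side roof_board 0.9 [259.4, 188.2, 359.4, 266.4] 4128
side flashing 0.75 [234.6, 169.1, 266.8, 200.0] 756
side flashing 0.71 [190.7, 153.0, 220.0, 182.1] 403
side hold_down 0.55 [306.2, 199.0, 358.3, 216.8] 259
side shingle 0.94 [275.0, 218.1, 311.4, 244.4] 747
side wax_tin 0.86 [162.8, 141.6, 184.7, 163.2] 293
side wax_tin 0.41 [189.9, 154.0, 218.0, 185.1] 474
side masking_tape 0.59 [149.7, 159.9, 178.6, 183.8] 418
side masking_tape 0.27 [194.8, 155.6, 219.5, 183.4] 411
side wood_wedge 0.64 [364.0, 216.7, 398.8, 230.5] 279
[0.24125714 0.54937417 0.23264715] [-6.45430579e-01 -3.07457131e+00 -5.83025307e-05] 0.09300282712619326
```

View pics/top0.png

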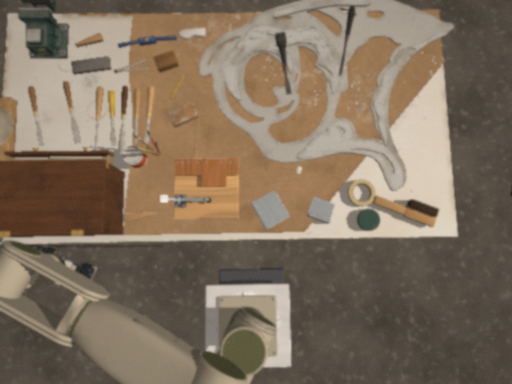

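View pics/side0.png

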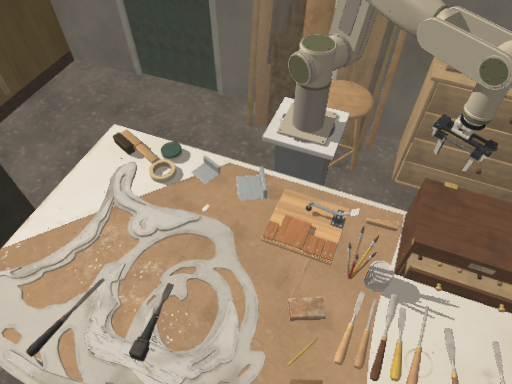

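The top view shows two flashing candidates: the larger at (270,210) and the smaller at (321,211). In the side view they are at (251,184) and (206,168). The board is at (207,188), with the lever's white paddle at (166,199). The smaller strip (321,211) looks like the right one. I'll measure its size next.

Run:
```python
from h import *
a=robot.read_camera('top'); b=robot.read_camera('side')
for p in (a,b):
  for r in robot.regions_of(p,'flashing'):
    c,_=cv2.findContours(r['mask'].astype('uint8'),0,1); c=max(c,key=cv2.contourArea)
    (X)=back(p,c[:,0,:],0.003)[:,:2]; q=cv2.minAreaRect((X*1000).astype('float32')); print('fl',r['rect'],q)
  for k in ('roof_board','shingle'):
    r=robot.regions_of(p,k)[0]
    c,_=cv2.findContours(r['mask'].astype('uint8'),0,1); c=max(c,key=cv2.contourArea)
    X=back(p,c[:,0,:],0.03)[:,:2]; print(k,cv2.minAreaRect((X*1000).astype('float32')))
print(back(a,[[166,199],[211,201],[207,201]],0.06))
for n in('wax_tin','masking_tape','wood_wedge','offcut_1'):
  for r in robot.regions_of(a,n)[:1]: print(n,back(a,[[(r['rect'][0]+r['rect'][2])/2,(r['rect'][1]+r['rect'][3])/2]],0.02))
```

```text
fl [308.8, 199.1, 333.1, 224.9] ((431.4283142089844, -293.15631103515625), (87.32923126220703, 80.13214874267578), 69.77509307861328)
fl [254.7, 191.2, 291.5, 231.6] ((434.4930419921875, -93.44468688964844), (123.55113983154297, 108.54257202148438), 28.210201263427734)
fl [347.7, 179.7, 375.9, 204.9] ((498.05853271484375, -455.5523376464844), (107.16703796386719, 103.60307312011719), 89.1087646484375)
fl [199.3, 157.9, 223.8, 189.0] ((587.2488403320312, 124.78331756591797), (111.9089584350586, 99.69446563720703), 0.2858826816082001)
roof_board ((521.0867309570312, 178.96865844726562), (305.77734375, 243.57530212402344), 89.15884399414062)
shingle ((582.2954711914062, 125.7708740234375), (109.95223236083984, 98.06771850585938), 0.30614057183265686)
fl [191.4, 154.1, 218.9, 182.0] ((421.4220886230469, -294.20556640625), (97.399658203125, 93.90215301513672), 71.6803970336914)
fl [237.9, 167.2, 263.6, 202.2] ((414.3585205078125, -98.53326416015625), (162.3116455078125, 115.82013702392578), 28.262916564941406)Traceback (most recent call last):
  File "<stdin>", line 8, in <module>
IndexError: list index out of range
```

```bash
cat >> h.py <<'E'
def go(pos,yaw=0.0,st=None,tilt=None):
    """row numbers for TCP pos with tool y at angle yaw in world, z down"""
    st=st or robot.read_state(); R0=R.from_rotvec(st['orientation'])
    c,s=np.cos(yaw),np.sin(yaw)
    Rt=R.from_matrix(np.array([[-s,c,0],[c,s,0],[0,0,-1]]))
    d=R0.inv().apply(np.array(pos)-st['tool_pos']); r=(R0.inv()*Rt).as_rotvec()/np.pi
    print('row',np.round(d,4),np.round(r,4))
E
python3 - <<'E'
from h import *
p=robot.read_camera('wrist'); print(np.round(p['T_tool_cam'],3),p['fx'])
go((0.40,0.22,0.40)); go((0.40,-0.20,0.40))
E
```

```text
[[ 0.    -0.959 -0.283  0.079]
 [ 1.     0.    -0.    -0.001]
 [ 0.    -0.283  0.959 -0.152]
 [ 0.     0.     0.     1.   ]] 268.54497184243826
row [-0.2778 -0.2377 -0.1674] [-0.      0.      0.3683]
row [-0.4467 -0.6223 -0.1674] [-0.      0.      0.3683]
```

```bash
python3 -m handwheel '[[1,-0.14,-0.12,-0.15,0,0,0.18],[1,-0.27,-0.2,-0.15,0,0,0.368],[1,-0.27,-0.2,-0.12,0,0,0.368],[1,-0.27,-0.2,-0.10,0,0,0.368],[1,-0.27,-0.2,-0.10,0,0,0.368],[1,-0.27,-0.2,-0.10,0,0,0.368],[1,-0.27,-0.2,-0.10,0,0,0.368],[1,-0.27,-0.2,-0.10,0,0,0.368],[1,-0.27,-0.2,-0.10,0,0,0.368],[1,-0.27,-0.2,-0.10,0,0,0.368]]' 20
python3 - <<'E'
from h import *
st=robot.read_state(); p=robot.read_camera('wrist'); save(p,'w1'); print(st['tool_pos'],st['orientation'])
for k in ('paddle','hold_down','shingle','roof_board'):
  for r in robot.regions_of(p,k): print(k,round(r['conf'],2),np.round(r['rect']))
E
```

```text
t: 2.55
tool_pos: [0.4074, 0.2586, 0.3324]
orientation: [-2.217, -2.225, 0.001]
force: [0.2, -0.1, -0.2]
opening: 0.0013
gripper_force: 0.0
[0.40741859 0.25859969 0.33237557] [-2.21723050e+00 -2.22527143e+00  6.76529255e-04]
paddle 0.7 [279. 130. 310. 234.]
paddle 0.3 [245.  30. 263. 104.]
hold_down 0.77 [280. 130. 309. 233.]
shingle 0.82 [314. 208. 380. 258.]
roof_board 0.95 [246. 131. 387. 276.]
```

View pics/w1.png

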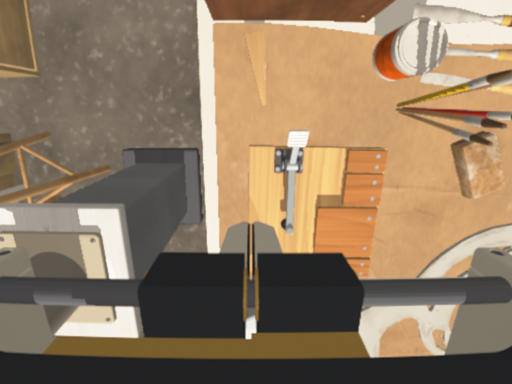

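The wrist view shows the white paddle at (298,138), the lever head at (289,160) and the foot at (289,228). The board's far-left corners are at (249,147) and (386,150), and the middle shingle's butt edge runs along x≈316 from v 207 to 257.

Run:
```python
from h import *
st=robot.read_state(); p=robot.read_camera('wrist')
print('corners',back(p,[[249,147],[345,149]],0.018,st)[:,:2]) 
print('butt',back(p,[[316,207],[314.5,257]],0.034,st)[:,:2])
print('paddle mid',back(p,[[298.5,138.5]],0.10,st), 'pivot',back(p,[[290,160]],0.065,st),'foot',back(p,[[289,228]],0.03,st))
for n in('shingle',):
  r=robot.regions_of(p,n)[0]
  c,_=cv2.findContours(r['mask'].astype('uint8'),0,1); c=max(c,key=cv2.contourArea)
  X=back(p,c[:,0,:],0.034,st)[:,:2]; print(cv2.minAreaRect((X*1000).astype('float32')))
img=cv2.resize(p['frame'][100:290,235:395],None,fx=3.1,fy=3.1,interpolation=2); cv2.imwrite('pics/w1c.png',img[:,:,::-1])
# predicted points for board at origin (ox,oy), yaw0
for ox,oy in ((0.522,0.156),):
  B=np.array([[-.12,.125,.018],[-.12,-.125,.018],[.12,.125,.034],[.005,.019,.034],[.005,-.079,.034],[-.05,.1,.06],[-.05,.143,.101]])+[ox,oy,0]
  print(proj(p,B,st).round(1))
```

```text
corners [[0.40495354 0.27782281]
 [0.57200323 0.27511401]]
butt [[0.52461471 0.17376656]
 [0.52923419 0.07317317]]
paddle mid [[0.47542547 0.30027667 0.1       ]] pivot [[0.46985976 0.26347887 0.065     ]] foot [[0.47875254 0.13120929 0.03      ]]
((580.5165405273438, 126.65603637695312), (98.81591033935547, 111.68814086914062), 89.61913299560547)
[[247.3 145.1]
 [247.5 271.6]
 [389.5 147.1]
 [317.4 206.3]
 [313.5 255.2]
 [290.7 164.1]
 [296.2 139.5]]
```

View pics/w1c.png

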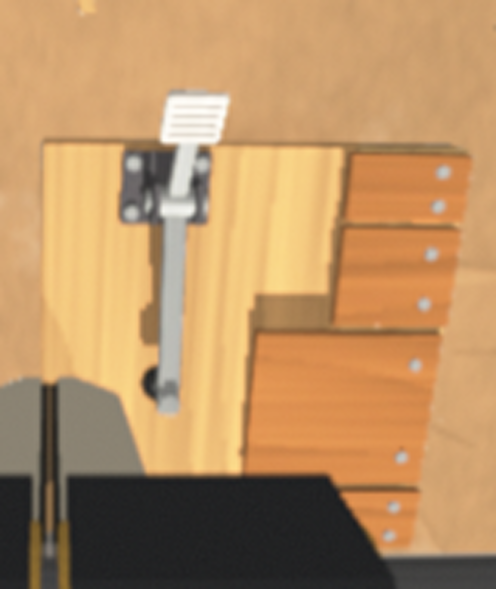

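The predicted points match the crop to about 2 px, so the board origin is about (0.522, 0.156). The paddle press point is (0.473, 0.299).

Run:
```python
from h import *
go((0.473,0.299,0.15)); go((0.473,0.299,0.060))
```

```text
row [0.0411 0.0651 0.1826] [-0.      0.      0.0004]
row [0.0411 0.0651 0.2726] [-0.      0.      0.0004]
```

```bash
python3 -m handwheel '[[1,0.02,0.035,0.06,0,0,0],[1,0.041,0.065,0.12,0,0,0],[1,0.041,0.065,0.18,0,0,0],[1,0.041,0.065,0.2,0,0,0],[1,0.041,0.065,0.21,0,0,0],[1,0.041,0.065,0.22,0,0,0],[1,0.041,0.065,0.23,0,0,0],[1,0.041,0.065,0.24,0,0,0],[1,0.041,0.065,0.25,0,0,0],[1,0.041,0.065,0.258,0,0,0],[1,0.041,0.065,0.265,0,0,0],[1,0.041,0.065,0.27,0,0,0],[1,0.041,0.065,0.27,0,0,0]]'
```

```text
t: 4.53
tool_pos: [0.4724, 0.2983, 0.0618]
orientation: [-2.22, -2.222, 0.003]
force: [-0.8, -0.2, 0.0]
opening: 0.0007
gripper_force: 0.1
```

```bash
python3 -m handwheel '[[1,0,0,0.002,0,0,0],[1,0,0,0.003,0,0,0],[1,0,0,0.003,0,0,0]]'; python3 -m handwheel '[[1,0,0,-0.05,0,0,0],[1,0,0,-0.11,0,0,0],[1,0,0,-0.17,0,0,0],[1,-0.05,0,-0.22,0,0,0],[1,-0.06,0,-0.24,0,0,0],[1,-0.06,0,-0.24,0,0,0]]'
python3 - <<'E'
from h import *
st=robot.read_state(); p=robot.read_camera('wrist')
img=cv2.resize(p['frame'][80:290,215:395],None,fx=2.8,fy=2.8,interpolation=2); cv2.imwrite('pics/w2.png',img[:,:,::-1])
ox,oy=.522,.156
def L(r,a,o=0): return [ox-.05,oy+.1+r*np.cos(a),.06+r*np.sin(a)]
for q in(0,.8,1,1.1,1.25): print(q,(proj(p,[L(.06,.8-q),L(-.115,.37-q)],st)-[215,80])*2.8)
go((0.43,-0.22,0.30))
E
```

```text
t: 4.9
tool_pos: [0.473, 0.2989, 0.0605]
orientation: [-2.22, -2.222, -0.0]
force: [-2.5, -1.2, 9.1]
opening: 0.0005
gripper_force: 3.8
t: 5.65
tool_pos: [0.4741, 0.2383, 0.3021]
orientation: [2.221, 2.219, 0.006]
force: [0.1, 0.3, 0.1]
opening: 0.0004
gripper_force: 0.0
0 [[ 93.39672553 132.91028827]
 [ 94.55912641 372.47635066]]
0.8 [[ 93.65806078  91.52416781]
 [ 94.09584978 431.40974865]]
1 [[ 93.74896795  93.89402621]
 [ 93.90694169 427.21822962]]
1.1 [[ 93.79514536  96.76123213]
 [ 93.80294743 421.18794979]]
1.25 [[ 93.8640084  102.95233407]
 [ 93.63759656 406.74169916]]
row [-0.4588 -0.0433 -0.0005] [ 0.0003 -0.0002 -0.    ]
```

View pics/w2.png

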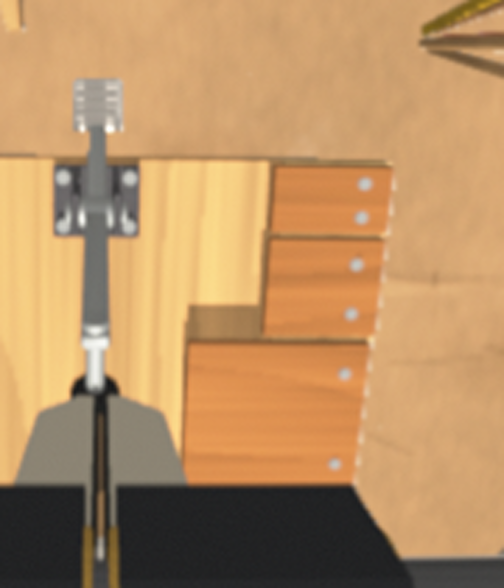

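The paddle is now at crop (98,105) and the foot arm is foreshortened, which matches joint ≈1.25: the lever is up. Next is the strip.

```bash
python3 -m handwheel '[[-1,-0.05,0,0,0,0,0],[-1,-0.11,-0.02,0,0,0,0],[-1,-0.17,-0.04,0,0,0,0],[-1,-0.23,-0.04,0,0,0,0],[-1,-0.29,-0.04,0,0,0,0],[-1,-0.35,-0.04,0,0,0,0],[-1,-0.41,-0.04,0,0,0,0],[-1,-0.44,-0.04,0.0,0,0,0],[-1,-0.44,-0.04,0.0,0,0,0],[-1,-0.44,-0.04,0.0,0,0,0],[-1,-0.44,-0.04,0.0,0,0,0]]'
python3 - <<'E'
from h import *
st=robot.read_state(); p=robot.read_camera('wrist'); 
for r in robot.regions_of(p,'flashing'):
  c,_=cv2.findContours(r['mask'].astype('uint8'),0,1); c=max(c,key=cv2.contourArea)
  X=back(p,c[:,0,:],0.003,st)[:,:2]; print(r['conf'],np.round(r['rect']),cv2.minAreaRect((X*1000).astype('float32')))
v=p['frame'].copy(); cv2.imwrite('pics/w3.png',cv2.resize(v[60:290,170:440],None,fx=2.5,fy=2.5,interpolation=2)[:,:,::-1])
print(st['tool_pos'])
E
```

```text
t: 7.08
tool_pos: [0.4336, -0.1999, 0.299]
orientation: [-2.218, -2.224, -0.0]
force: [0.2, 0.1, 0.0]
opening: 0.0925
gripper_force: 0.0
0.95 [217. 183. 278. 241.] ((426.8374938964844, -299.5643310546875), (106.51983642578125, 82.2374267578125), 68.79242706298828)
0.73 [201.  33. 302. 136.] ((432.0762023925781, -89.18620300292969), (133.27200317382812, 118.11482238769531), 29.423505783081055)
[ 0.43362535 -0.19989044  0.29901808]
```

View pics/w3.png

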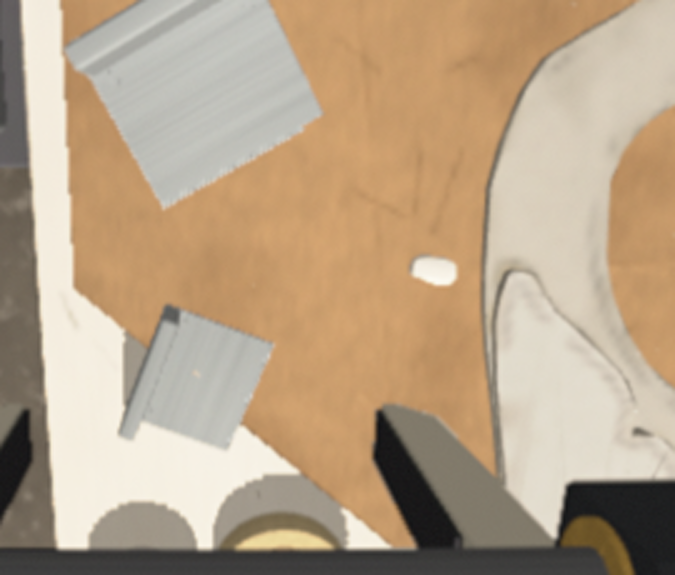

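The smaller strip shows at crop (195,378), with leading corners at (273,343) and (228,447). Its rib runs along the left from (168,306) to (127,438). The larger look-alike is at (195,95), the white offcut at (435,270), and the tape and tin sit near the bottom at (280,520) and (140,525).

Run:
```python
from h import *
from scipy.optimize import least_squares
st=robot.read_state(); p=robot.read_camera('wrist')
m=robot.regions_of(p,'flashing')[0]['mask']
f=lambda uv:np.array(uv)/2.5+[170,60]
E=back(p,f([[273,343],[228,447]]),.003,st)[:,:2]; print('edge',E.round(4),np.linalg.norm(E[0]-E[1]))
Rb=back(p,f([[170,307],[127,437]]),.04,st)[:,:2]; print('rib',Rb.round(4),np.linalg.norm(Rb[0]-Rb[1]))
def pts(v):
  x,y,a=v; M=np.array([[np.cos(a),-np.sin(a)],[np.sin(a),np.cos(a)]])
  P=lambda l,z:np.c_[np.array(l)@M.T+[x,y],np.full(len(l),z)]
  return np.r_[P([[41,45],[41,-45],[-41,-45],[-41,45]] *np.array(.001),.002),P(np.array([[-41,45],[-41,-45],[-29,-45],[-29,45]])*.001,.04)]
# silhouette fit by IoU
def cost(v):
  uv=proj(p,pts(v),st); im=np.zeros(m.shape,'uint8'); 
  h=lambda q:cv2.fillConvexPoly(im,cv2.convexHull((q*16).astype('int32')),1,shift=4)
  h(uv[:4]); h(np.r_[uv[4:],uv[2:4]]); im=im>0
  return 1-(im&m).sum()/(im|m).sum()
from scipy.optimize import minimize
a=np.arctan2(*( (E[0]-E[1])*[-1,1]))
r=minimize(cost,[.43,-.295,-.35],method='Nelder-Mead',options=dict(initial_simplex=[[.43,-.295,-.35],[.44,-.295,-.35],[.43,-.285,-.35],[.43,-.295,-.25]]))
print(r.x,r.fun)
x,y,a=r.x; print('rib top', x-.035*np.cos(a),y-.035*np.sin(a)); print('yaw edge',np.arctan2(-(E[0]-E[1])[0]*-1*-1*-1*-1,(E[0]-E[1])[1]),np.arctan2(-(Rb[0]-Rb[1])[0],(Rb[0]-Rb[1])[1]),'ribmid',Rb.mean(0),'edgemid',E.mean(0))
print((proj(p,pts(r.x),st)-[170,60])*2.5)
```

```text
edge [[ 0.484  -0.2654]
 [ 0.4536 -0.3458]] 0.08596266717696996
rib [[ 0.4138 -0.2299]
 [ 0.384  -0.3202]] 0.0951379665664847
[ 0.42991847 -0.29295892 -0.36902066] 0.029084687767322537
rib top 0.39727463365024124 -0.2803343382450075
yaw edge -0.3612417565367881 -0.3190805927706668 ribmid [ 0.39887486 -0.2750528 ] edgemid [ 0.46878204 -0.30562937]
[[273.43055884 343.04917418]
 [225.6189353  451.14452112]
 [120.84065672 413.90950994]
 [164.0454486  301.87968119]
 [160.84041532 316.58751885]
 [114.35437986 436.83374989]
 [131.17001104 442.76091864]
 [178.49056993 323.18464856]]
```

Run:
```python
from h import *
go((0.398,-0.279,0.12),-0.36); go((0.398,-0.279,0.024),-.36)
```

```text
row [-0.0783 -0.0359  0.1797] [1.000e-04 0.000e+00 1.153e-01]
row [-0.0783 -0.0359  0.2757] [1.000e-04 0.000e+00 1.153e-01]
```

```bash
python3 -m handwheel '[[-1,-0.03,-0.015,0.05,0,0,0.05],[-1,-0.06,-0.036,0.1,0,0,0.1],[-1,-0.078,-0.036,0.15,0,0,0.115],[-1,-0.078,-0.036,0.18,0,0,0.115],[-1,-0.078,-0.036,0.18,0,0,0.115]]'
python3 - <<'E'
from h import *
st=robot.read_state(); p=robot.read_camera('wrist')
cv2.imwrite('pics/w4.png',cv2.resize(p['frame'],None,fx=1.2,fy=1.2)[:,:,::-1])
a=-.36;c,s=np.cos(a),np.sin(a)
for l in ([-.041,.045,.04],[-.041,-.045,.04],[-.029,.045,.04],[-.029,-.045,.04],[.041,.045,.003]):
  print(l,1.2*proj(p,[[.43+l[0]*c-l[1]*s,-.293+l[0]*s+l[1]*c,l[2]]],st))
go((0.398,-0.279,0.024),-.36)
E
```

```text
t: 7.9
tool_pos: [0.3959, -0.2778, 0.1171]
orientation: [-2.579, -1.784, 0.002]
force: [-0.2, 0.1, -0.3]
opening: 0.093
gripper_force: 0.0
[-0.041, 0.045, 0.04] [[295.70127768 186.02881183]]
[-0.041, -0.045, 0.04] [[296.20333264 299.35736541]]
[-0.029, 0.045, 0.04] [[312.53769989 186.04353594]]
[-0.029, -0.045, 0.04] [[311.34784088 299.39443588]]
[0.041, 0.045, 0.003] [[396.0114944  179.43731036]]
row [-0.      0.0011  0.0953] [-0.0006 -0.0002 -0.    ]
```

View pics/w4.png

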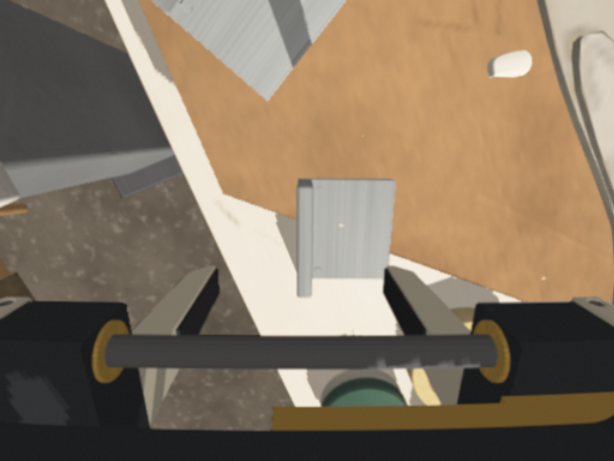

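The rib stands upright at u 297–312, v 185–297, within 1–2 px of prediction. I'll descend and grip.

```bash
python3 -m handwheel '[[-1,0,0.001,0.04,0,0,0],[-1,0,0.001,0.075,0,0,0],[-1,0,0.001,0.095,0,0,0],[-1,0,0.001,0.095,0,0,0],[1,0,0.001,0.095,0,0,0],[1,0,0.001,0.095,0,0,0],[1,0,0.001,0.095,0,0,0],[1,0,0.001,0.095,0,0,0],[1,0,0.001,0.095,0,0,0],[1,0,0.001,0.095,0,0,0],[1,0,0.001,0.095,0,0,0],[1,0,0.001,0.095,0,0,0]]' 40; python3 -m handwheel '[[1,0,0,-0.03,0,0,0],[1,0,0,-0.08,0,0,0],[1,0,0,-0.12,0,0,0],[1,0,0,-0.12,0,0,0]]'
```

```text
t: 9.45
tool_pos: [0.3984, -0.2797, 0.0246]
orientation: [-2.584, -1.787, 0.0]
force: [-0.1, -0.9, 1.6]
opening: 0.0174
gripper_force: 0.0
t: 9.95
tool_pos: [0.4005, -0.2814, 0.1486]
orientation: [2.578, 1.783, 0.003]
force: [1.4, 0.3, -1.5]
opening: 0.0113
gripper_force: 40.0
```

Run:
```python
from h import *
go((0.40,0.126,0.15),0.0)
```

```text
row [ 0.3811 -0.1441 -0.0033] [ 0.002   0.0012 -0.1147]
```

```bash
python3 -m handwheel '[[1,0.05,-0.02,-0.01,0,0,-0.02],[1,0.1,-0.04,-0.01,0,0,-0.05],[1,0.15,-0.055,-0.01,0,0,-0.08],[1,0.2,-0.075,-0.01,0,0,-0.1],[1,0.25,-0.095,-0.01,0,0,-0.115],[1,0.3,-0.11,-0.005,0,0,-0.115],[1,0.34,-0.128,-0.003,0,0,-0.115],[1,0.37,-0.139,-0.003,0,0,-0.115],[1,0.38,-0.144,-0.003,0,0,-0.115],[1,0.38,-0.144,-0.003,0,0,-0.115],[1,0.38,-0.144,-0.003,0,0,-0.115]]'
python3 - <<'E'
from h import *
st=robot.read_state(); p=robot.read_camera('wrist'); b=robot.read_camera('side'); t=robot.read_camera('top')
for q in (p,b,t):
  for r in robot.regions_of(q,'flashing')[:3]: print(round(r['conf'],2),np.round(r['rect']),r['mask'].sum())
w=cv2.resize(p['frame'],(400,300)); s=cv2.resize(b['frame'][170:280,220:380],(400,275),interpolation=2)
t_=cv2.resize(t['frame'][150:240,150:290],(400,257),interpolation=2)
im=np.zeros((600,800,3),'uint8'); im[:300,:400]=w; im[:275,400:]=s; im[300:557,:400]=t_
cv2.imwrite('pics/m5.png',im[:,:,::-1]); print(st['tool_pos'],st['orientation'])
E
```

```text
t: 11.32
tool_pos: [0.3976, 0.1257, 0.1472]
orientation: [-2.221, -2.222, 0.001]
force: [0.7, -0.1, -1.9]
opening: 0.0118
gripper_force: 40.0
0.9 [236. 303. 272. 334.] 943
0.95 [290. 170. 324. 199.] 488
0.86 [238. 169. 266. 201.] 753
0.56 [254. 192. 292. 228.] 864
[0.39758955 0.12573102 0.14721212] [-2.22126091e+00 -2.22151211e+00  1.33956997e-03]
```

View pics/m5.png

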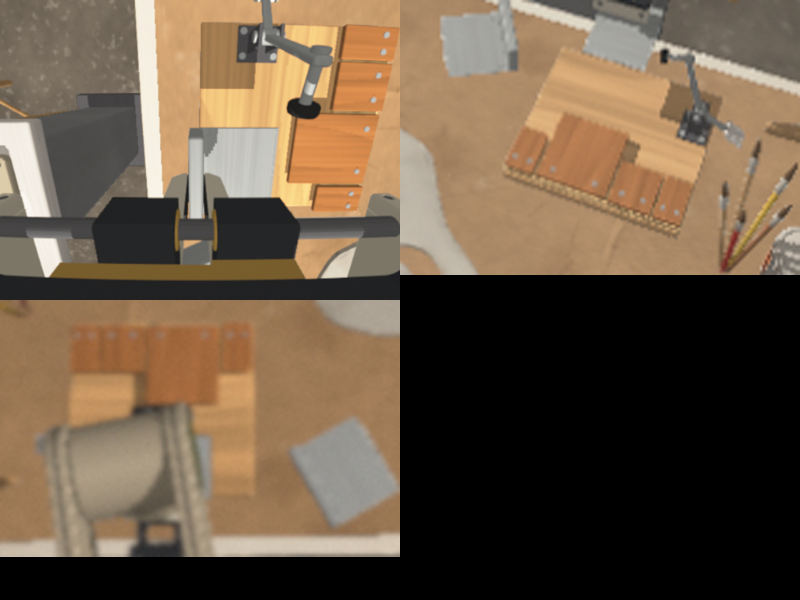

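The wrist view (upper left) shows the strip held square, with its far plate edge near (240,128). The butt edge is at (290,150) and the raised foot pad at (303,108), to the side of the strip. I'll move closer and measure the strip in the hand.

```bash
python3 -m handwheel '[[1,0,0.01,0.04,0,0,0],[1,0,0.02,0.07,0,0,0],[1,0,0.03,0.09,0,0,0],[1,0,0.03,0.092,0,0,0],[1,0,0.03,0.092,0,0,0]]'
cat > fit.py <<'E'
from h import *
st=robot.read_state(); p=robot.read_camera('wrist')
T=np.array(st['tool_pos']); M=R.from_rotvec(st['orientation']).as_matrix()
# strip in tool: strip x->tool y, strip y->tool x, strip z->-tool z
def S(l,dx=0,h=.024,roll=0,yaw=0):
  l=np.atleast_2d(l); A=np.array([[0,1,0],[1,0,0],[0,0,-1.]])
  q=R.from_euler('xz',[roll,yaw]).apply(l+[.035,0,-.024]); q=q@A.T+[dx,0,h-.024]
  return q@M.T+T
K=np.array([[41,45,3],[41,-45,3],[-29,45,3],[-41,45,40],[-29,45,40],[-29,-45,40]])*.001
print('model',proj(p,S(K),st).round(1).tolist())
B=np.array([[.005,.019,.026],[.005,-.079,.026],[.005,.019,.034],[.005,-.079,.034]])+[.522,.156,0]
print('butt pred',proj(p,B,st).round(1).tolist())
print(st['tool_pos'],st['orientation'],st['force'])
u0,v0,s=200,90,3
im=cv2.resize(p['frame'][v0:v0+195,u0:u0+260],None,fx=s,fy=s,interpolation=2)
for k in np.r_[proj(p,S(K[:5]),st)]: cv2.circle(im,tuple(((k-[u0,v0])*s).astype(int)),3,(255,0,0),1)
for k in proj(p,B[2:],st): cv2.circle(im,tuple(((k-[u0,v0])*s).astype(int)),3,(0,0,255),1)
import sys; cv2.imwrite(f'pics/{sys.argv[1]}.png',im[:,:,::-1])
E
python3 fit.py f6
```

```text
t: 12.25
tool_pos: [0.4276, 0.1265, 0.0556]
orientation: [-2.221, -2.222, 0.001]
force: [0.2, -0.3, -0.8]
opening: 0.0113
gripper_force: 40.0
model [[366.4, 165.0], [351.3, 282.7], [259.9, 164.7], [239.1, 178.2], [262.2, 178.2], [260.3, 319.4]]
butt pred [[395.3, 157.9], [375.9, 280.8], [401.5, 159.9], [380.5, 287.1]]
[0.42762413 0.12653004 0.05557948] [-2.22064339e+00 -2.22191283e+00  5.66784501e-04] [ 0.23477076 -0.27725068 -0.78336126]
```

View pics/f6.png

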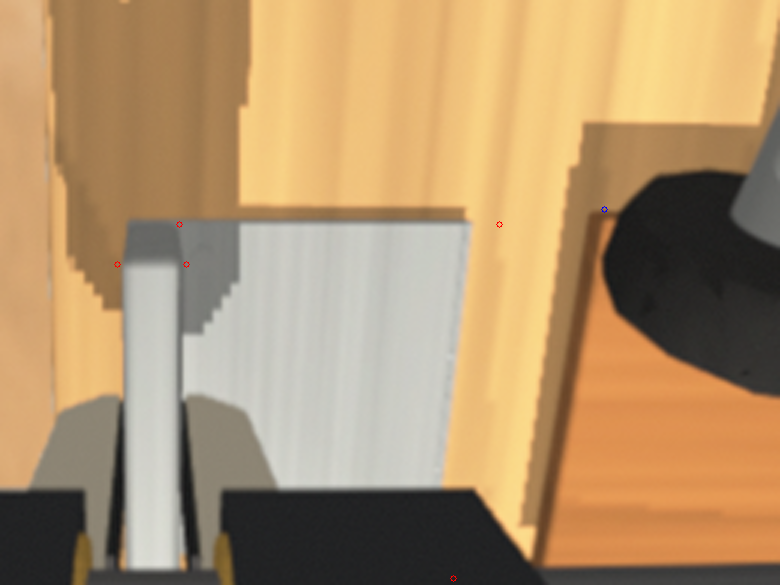

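The held strip's leading corner is at crop (469,222) against the model's (499,225), so it hangs lower in the grip than planned. I'll fit its pose.

```bash
sed '/^u0/,$d' fit.py > fitm.py
cat >> fitm.py <<'E'
from scipy.optimize import least_squares
K=np.array([[41,45,3],[-41,45,40],[-29,45,40],[-29,45,3],[-41,45,0]])*.001
O=np.array([[469,222],[124.5,263],[180,263],[181,221],[129,221]])/3+[200,90]
l1,l2=np.array([[469,222],[443,488]])/3+[200,90]; n=np.array([-(l2-l1)[1],(l2-l1)[0]]);n/=np.linalg.norm(n)
L=np.array([[.041,.02,.003],[.041,-.01,.003]])
def F(v,dy=True):
  dx,h,ro,ya,pi=v
  def S2(l): 
    A=np.array([[0,1,0],[1,0,0],[0,0,-1.]]); q=R.from_euler('xyz',[ro,pi,ya]).apply(np.atleast_2d(l)+[.035,0,-.024]); return (q@A.T+[dx,0,h-.024])@M.T+T
  return np.r_[(proj(p,S2(K),st)-O).ravel(),(proj(p,S2(L),st)-l1)@n, ro*30,pi*60,ya*10]
r=least_squares(F,[0,.024,0,0,0]); print(r.x.round(4),r.fun.round(1))
E
python3 fitm.py
```

```text
model [[366.4, 165.0], [351.3, 282.7], [259.9, 164.7], [239.1, 178.2], [262.2, 178.2], [260.3, 319.4]]
butt pred [[394.8, 157.9], [375.5, 280.7], [401.0, 159.9], [380.1, 286.9]]
[0.42775828 0.12662029 0.05587869] [2.22063230e+00 2.22214906e+00 1.99781674e-04] [ 0.04250692 -0.11063502 -1.16885205]
[-0.0032  0.0412  0.0189 -0.0004 -0.0067] [ 0.7  0.6 -1.3 -0.4  0.8 -0.3 -1.   0.6 -0.4 -0.3 -0.   0.9  0.6 -0.4
 -0. ]
```

```bash
python3 -m handwheel '[[1,0,0,0.001,0,0,0],[1,0,0,0.001,0,0,0]]' | grep -E 'pos|force:'; python3 -m handwheel '[[1,0,0,0.001,0,0,0],[1,0,0,0.001,0,0,0]]' | grep -E 'pos|force:';python3 -m handwheel '[[1,0,0,0.001,0,0,0],[1,0,0,0.001,0,0,0]]' | grep -E 'pos|force:'
```

```text
tool_pos: [0.4277, 0.1268, 0.0549]
force: [0.3, 0.7, -1.9]
gripper_force: 40.0
tool_pos: [0.4278, 0.1268, 0.0544]
force: [-3.6, -0.9, 7.0]
gripper_force: 40.0
tool_pos: [0.4279, 0.1268, 0.0544]
force: [-9.5, -3.0, 18.6]
gripper_force: 40.0
```

Contact occurs at TCP z 0.0545, so the grip is too high on the rib. The strip now rests on the board, so I'll open, lower 12 mm and re-grip with more settling time.

```bash
python3 -m handwheel '[[1,0,0,-0.002,0,0,0],[0.35,0,0,-0.002,0,0,0],[0.35,0,0,-0.002,0,0,0],[0.35,0,0,-0.002,0,0,0],[0.35,-0.006,0,-0.002,0,0,0],[0.35,-0.012,0,0.004,0,0,0],[0.35,-0.012,0,0.011,0,0,0],[0.35,-0.012,0,0.011,0,0,0]]'; python3 -m handwheel '[[1,0,0,0,0,0,0],[1,0,0,0,0,0,0],[1,0,0,0,0,0,0],[1,0,0,0,0,0,0],[1,0,0,0,0,0,0],[1,0,0,0,0,0,0],[1,0,0,0,0,0,0],[1,0,0,0,0,0,0]]' 45
```

```text
t: 14.1
tool_pos: [0.4269, 0.1145, 0.0406]
orientation: [-2.22, -2.221, 0.002]
force: [-0.3, 0.3, -0.6]
opening: 0.0303
gripper_force: 0.0
t: 15.1
tool_pos: [0.4279, 0.1148, 0.0418]
orientation: [2.22, 2.222, 0.001]
force: [0.4, 1.5, 3.5]
opening: 0.0119
gripper_force: 45.0
```

Run:
```python
from h import *
p=robot.read_camera('wrist'); q=robot.read_state()
st=dict(tool_pos=[.42765,.12655,.0557],orientation=[-2.22064,-2.2219,.0006])
f=lambda a:np.array(a)/3+[200,90]
print('butt',back(p,f([[592,213],[541,560]]),.034,st))
print('butt low',back(p,f([[585,213]]),.026,st))
print('strip',back(p,f([[469,222],[443,488]]),.0225,st))
# now: image for last view check
import cv2
np.save('now.npy',p['frame']); print(q['tool_pos'])
g=p['frame'].astype(int); sat=g.max(2)-g.min(2); grey=((sat<18)&(g.mean(2)>120)).astype('uint8')
n,l,s,c=cv2.connectedComponentsWithStats(grey); i=1+np.argmax(s[1:,4]); 
for v in (170,180,190,200,210,220,230,240,250): 
  u=np.where(grey[v,230:420])[0]+230; print(v,u.min() if len(u) else 0,u.max() if len(u) else 0,end=' | ')
for u in (300,320,340): print(u,np.where(grey[120:260,u])[0][:3]+120)
```

```text
butt [[0.52436973 0.17423354 0.034     ]
 [0.52555731 0.08620067 0.034     ]]
butt low [[0.52718387 0.17282127 0.026     ]]
strip [[0.50173805 0.16992753 0.0225    ]
 [0.50296927 0.10028289 0.0225    ]]
[0.42790836 0.11482412 0.0418353 ]
170 240 363 | 180 240 362 | 190 240 360 | 200 240 359 | 210 240 358 | 220 241 357 | 230 241 355 | 240 241 354 | 250 241 353 | 300 [149 150 151]
320 [150 151 152]
340 [150 151 152]
```

The gap to the butt edge is about 22.5 mm. The strip and lap centres agree (y ≈ 0.125) and both are square. I'll lift about 1.5 mm and slide in.

```bash
python3 - <<'E'
from h import *
p=robot.read_camera('wrist'); q=robot.read_state()
print(back(p,[[365,150],[353,250]],.021,q), q['force'])
E
python3 -m handwheel '[[1,0,0,-0.0015,0,0,0],[1,0,0,-0.0015,0,0,0],[1,0,0.006,-0.0015,0,0,0],[1,0,0.012,-0.0015,0,0,0],[1,0,0.018,-0.0015,0,0,0],[1,0,0.024,-0.0015,0,0,0],[1,0,0.03,-0.0015,0,0,0],[1,0,0.03,-0.0015,0,0,0]]'
```

```text
[[0.50173713 0.16974946 0.021     ]
 [0.5018884  0.09769295 0.021     ]] [-0.11724417  1.42302282  3.2536021 ]
t: 16.2
tool_pos: [0.4582, 0.1147, 0.0432]
orientation: [2.221, 2.222, 0.0]
force: [-0.2, 0.5, -1.0]
opening: 0.0116
gripper_force: 45.0
```

```bash
python3 -m handwheel '[[1,0,0.005,0,0,0,0],[1,0,0.01,0,0,0,0],[1,0,0.015,0,0,0,0],[1,0,0.02,0,0,0,0],[1,0,0.023,0,0,0,0],[1,0,0.023,0,0,0,0]]'; python3 -m handwheel '[[1,0,0,0.001,0,0,0],[1,0,0,0.002,0,0,0],[1,0,0,0.002,0,0,0],[1,0,0,0.002,0,0,0]]'
python3 - <<'E'
from h import *
st=robot.read_state(); p=robot.read_camera('wrist'); b=robot.read_camera('side')
im=np.zeros((600,800,3),'uint8'); im[:384,:512]=p['frame']; im[384:,:400]=cv2.resize(b['frame'][175:261,250:409],(400,216),interpolation=2)
im[:,512:]=0
w=cv2.resize(p['frame'][110:254,270:460],(380,288),interpolation=2); im[312:,420:]=w
cv2.imwrite('pics/v7.png',im[:,:,::-1])
E
```

```text
t: 16.95
tool_pos: [0.4809, 0.1147, 0.0431]
orientation: [2.221, 2.222, -0.0]
force: [-0.7, 0.1, -1.2]
opening: 0.0115
gripper_force: 45.0
t: 17.45
tool_pos: [0.4806, 0.1148, 0.0418]
orientation: [-2.22, -2.223, 0.0]
force: [-3.6, -1.0, 7.5]
opening: 0.0117
gripper_force: 45.0
```

View pics/v7.png

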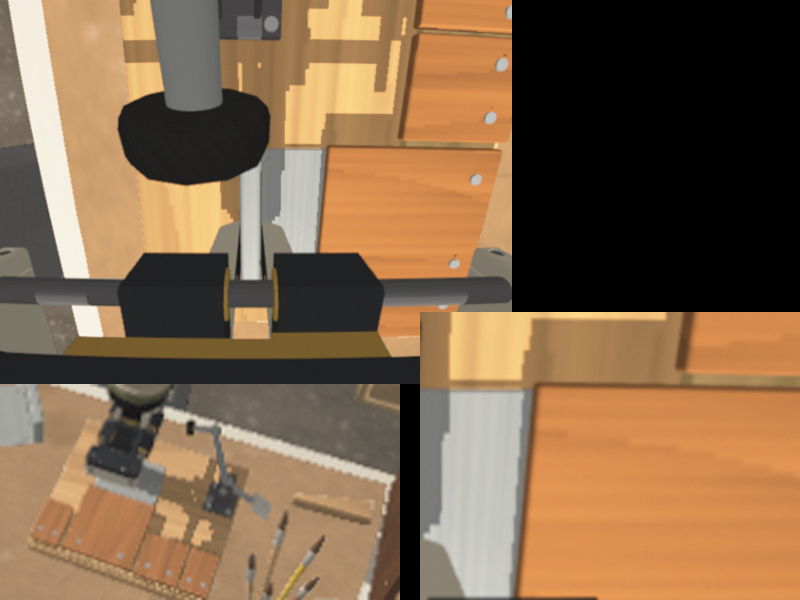

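The plate lies under the middle shingle, whose left corner is at (327,148); the plate's left edge is at v≈149. The lever is still up. Last numeric check before handing in.

Run:
```python
from h import *
p=robot.read_camera('wrist'); q=robot.read_state()
b=back(p,[[328,147],[320,252]],.034,q); print('butt',b.round(4),'depth',q['tool_pos'][0]+.0743-b[:,0])
print('strip left y',back(p,[[300,149.5]],.021,q).round(4)); print(q['force'],q['tool_pos'],q['orientation'])
```

```text
butt [[0.5264 0.1731 0.034 ]
 [0.5269 0.1034 0.034 ]] depth [0.0284982 0.0280018]
strip left y [[0.5122 0.1698 0.021 ]]
[-5.01723687 -0.16519965  7.63703813] [0.48060347 0.11477129 0.04184221] [-2.22027950e+00 -2.22253777e+00  2.90083894e-04]
```

```bash
python3 -c "
from plant import robot
print(robot.close_job()); s=robot.read_state(); print(s['force'],s['t'])"
```

```text
the job is handed in; nothing more can be done
None
the job is handed in; nothing more can be done
```

I handed the job in (the verdict wasn't shown): the lever is up and the smaller strip is about 28 mm under the middle shingle, square and within about 1 mm of centre, still gripped and pressed down with about 9 N.

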